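# Set the deburring spindle to speed 4 and start it

### The job

The bench deburring spindle's speed selector is the long lever on the round aluminium plate: push the lever gently round clockwise (seen from above) with a fingertip, click by click, until it rests at speed 4, the fourth mark after the OFF dot. Only then press the round start button, on its own small box, fully down with a fingertip and let it come back up. Do not pinch or grip anything, and leave the timer knob and the loose bottle, socket and screwdriver where they are.

Things in the scene. Friction and masses are not known exactly. Their poses are not given: they have to be found in the camera images.
- console: the deburring unit, fixed: grey deck 240 mm (its x) by 250 mm (its y), 50 mm high, with a flush round aluminium plate, 200 mm across, about the dial axis; behind it (own +x, from 120 mm) a low base with the spindle motor, 155 mm or more from the dial axis, up to 122 mm high. Origin on the bench under the dial axis, z up
- off_mark (a point): the OFF mark, a flat black dot on the plate 87 mm from the dial axis, 50 mm above the bench, towards the console's own +y. Clockwise from it (seen from above), 30 degrees apart, follow flat black bars 1 to 6, each longer than the last; bar 3 lies towards own +x, bar 6 towards own -y. Speed 4 is 120 degrees clockwise of OFF
- dial (a joint): angle of the speed selector, rad: 0 at OFF (a stop), grows clockwise seen from above, 0.5236 (30 degrees) per click, stop at 3.1416 (speed 6). Speed 4 is 2.094. It starts at OFF, 1 or 2 (rarely just between two). Spring detent: about 0.18 N m (3 N at 55 mm radius) to leave a click; past half way (15 degrees) it jumps on by itself to the next and stays
- dial_axis (a point): point on the selector's axis, at the height of the lever's top (95 mm above the bench)
- dial_tip (a point): end of the selector's lever, 74 mm from the axis, 80 mm above the bench, on its centre line. The lever is a black upright fin, one-sided, pointing from the axis to this tip (white line on top), 14 mm wide, underside 13 mm and top 45 mm above the deck, on a disc of 56 mm diameter whose top is 13 mm above the deck
- start (a joint): travel of the start button, m: 0 up, 0.006 fully down; a spring pushes it back up, fully down takes 5 N
- start_top (a point): centre of the top face of the start button: a black round button of 36 mm diameter in a steel housing on a fixed grey box 90 x 90 x 40 mm, pressed straight down. The box stands to the left or to the right of the deck, the timer's box on the other side. Top 62 mm above the bench, housing 52 mm across and 52 mm high
- timer (a joint): angle of the timer knob, rad, 0 at the start; leave it alone
- timer_grip (a point): on the axis of the timer knob, a small black bar-grip knob 40 mm in diameter on a box like the start button's; leave it alone
- squeeze_bottle: loose white bottle, 48 mm diameter, 120 mm high, upright on the bench in front of the deck (robot's side); origin at the centre of its underside
- socket: loose steel socket, 30 mm diameter, 40 mm high, standing on a front corner of the deck (own -x, -y); origin at the centre of its underside
- screwdriver: loose screwdriver 200 mm long, 26 mm thick black handle (own -x), lying on the bench in front of the deck; origin under its middle
Not all that is in view belongs to the job. What is shaped like the part that bears start but blue or purple is not meant. What is shaped like the part that bears timer but yellow is not meant.

How it is judged:
By the outcome, as a careful person would: the job done as asked, in the order asked, and still so for the second after the job is handed in, with the robot touching nothing.
It also fails if it takes over 59 s, if anything falls off the work surface, if the arm or the gripper's body presses on something with over 40 N, if the wrist force passes 120 N, or if a joint passes its speed limit or range.

### The arm

A 7-joint arm with a two-finger parallel gripper is mounted at the origin on the work surface. World frame = base frame: x ahead of the robot, y to its left, z up, the work surface at z = 0. Lengths are in m, angles in rad, forces in N, time in s.
With the tool pointing down it reaches from about 0.425 to 0.875 m from the base axis. Payload 9.9 kg.
Tool frame: the origin (TCP) lies at the very end of the fingers, on their centre line; the grasp point (between the pads) lies 19 mm behind it; x points along the fingers, y is the direction in which the jaws open and shut, and the axes are right-handed (so a half turn about x gives the same grasp; the last joint's range is limited). The gripper opens to 85 mm and grips with 20 to 120 N. Pads are 22 mm wide; open, the fingers measure 114 mm over their backs; the gripper's body (76 mm by 85 mm) begins 54 mm behind the grasp point. The pads swing forward as they close: fully open they stand 13 mm farther back than shut.
Start: joints at [1.022, 0.576, 0.025, 1.437, -0.015, 1.129, -0.057], TCP at [0.303, -0.603, 0.231] pointing down, gripper open.
Joint ranges: [-2.76, 2.76], [-0.34, 2.15], [-1.52, 1.57], [0.19, 2.46], [-1.09, 4.23], [0.17, 1.99], [-2.82, 2.82]. Speed limits (rad/s): [2.22, 2.22, 3.01, 3.01, 3.14, 3.14, 3.14].

### API

Orientations are given as a rotation vector (axis times angle).
In Python, from rig import env gives the robot as it stands. The module is installed in compiled form; this text tells all that it offers.
- The arm moves only by the shell command python3 -m handwheel 'ROWS' [FORCE]. ROWS is JSON, a list of rows, each an object with "xyz": the shift along the tool's x, y, z in units of 50 mm (1.0 is 50 mm), a list of three; "rotation": the turn, a rotation vector about the tool's x, y, z in units of 6 degrees (1.0 is 6 degrees), a list of three; "jaw": the opening, from 0 (shut) to 1 (fully open). A call has 1 to 12 rows; each row shifts and turns the commanded pose from where the row before left it, along the tool's axes as they then stand; what a row does not reach is not made up. A row lasts 1/8 s, in which the tool goes at most 62.5 mm and 10.7 degrees, less where a joint would pass 70% of its speed; a pose out of reach is approached as far as the arm can. A call is refused whole if a number of a shift passes 1 or a number of a turn 1, either way. A call with a gripper value outside its range is refused whole. The fingers move at their own pace and stop on an object; FORCE is the grip in N (left out, the last holds). Time passes only in rows, so rows that do not move let the fingers close. It gives the time, the measured TCP pose, the force and the opening at its end, in the units of the state.
- env.read_state(): the state, without advancing time (a new reading comes with each control period).
- env.read_camera(name): name is "scene" or "top"; returns a dict with "frame" (384x512x3 uint8, blue, green, red), "K" (3x3 intrinsics, pixels), "k1" (the pictures are not rectified: a ray, as slopes to the right and down, at radius r is drawn at 1 + k1 r^2 times it, then the intrinsics apply), "rvec" (rotation vector, rad) and "tvec" (3), from world to camera coordinates, as OpenCV has them. Camera axes: x right, y down, z forward; pixel columns grow to the right and rows downward; lengths in m; the calibration is good to about 2 mm. A picture is of the moment at which its call begins. There is no depth.
- env.job_done(): hands the job in, once; it reports no verdict.
The state is a dict: "clock": time; "q": joint angles; "joint_vel": joint speeds; "tau": joint torques, N m; "eef_pos": TCP position; "tool_rot": TCP orientation; "ft_force": force on the tool from outside, world axes, zero at the start; "moment": the same for the moment, N m; "width": finger opening in m.
Only numpy, scipy, OpenCV 4.12 (cv2) and the standard library are available. Lean on these libraries where they do the work, as an engineer would, in place of code of your own. Each camera call takes 0.05 s, during which the arm holds its last target.

## Working session

There is one attempt and no reset: what is moved stays moved. The work goes in short steps, Python scripts to look and compute and a shell command to move; the robot and the scene stay as the last step left them, time stands still between calls to the robot, and variables do not carry over. Pictures are saved under pics/ and viewed, and the job is handed in when it is done.

```bash
mkdir -p pics
cat > h.py <<'E'
import numpy as np, cv2
from rig import env
from scipy.spatial.transform import Rotation as R
def snap(n):
    c=env.read_camera(n); return c
E
python3 - <<'E'
from h import *
s=env.read_state()
print({k:np.round(v,3) for k,v in s.items()})
print(R.from_rotvec(s['tool_rot']).as_matrix().round(3))
for n in('scene','top'):
    c=snap(n); cv2.imwrite(f'pics/{n}0.png',c['frame']); np.save(f'{n}0.npy',c,allow_pickle=True)
    print(c['K'],c['k1'],c['rvec'],c['tvec'])
E
```

```text
{'clock': np.float64(0.0), 'q': array([ 1.022,  0.577,  0.025,  1.438, -0.015,  1.129, -0.057]), 'joint_vel': array([ 0.002,  0.001, -0.001,  0.002, -0.   , -0.001, -0.   ]), 'tau': array([-1.0000e-03, -7.6576e+01,  2.2500e+00, -2.8597e+01,  1.5000e-02,
        1.3000e-02,  0.0000e+00]), 'eef_pos': array([ 0.302, -0.603,  0.23 ]), 'tool_rot': array([ 1.963,  0.466, -1.964]), 'ft_force': array([-0.349,  0.08 , -1.142]), 'moment': array([-0.004, -0.017,  0.011]), 'width': np.float64(0.085)}
[[-0.001  0.448 -0.894]
 [ 0.001 -0.894 -0.448]
 [-1.    -0.002  0.   ]]
[[355.5365128    0.         256.60764263]
 [  0.         355.5365128  190.85947747]
 [  0.           0.           1.        ]] 0.020491062193060572 [ 2.00576386  1.54878222 -0.56350224] [-0.14005483 -0.35568381  1.16889098]
[[422.27793266   0.         256.18539386]
 [  0.         422.27793266 190.0840587 ]
 [  0.           0.           1.        ]] 0.039254767379765916 [ 2.13235372 -2.18923572  0.11983618] [0.03025608 0.53962506 1.13103129]
```

View pics/scene0.png

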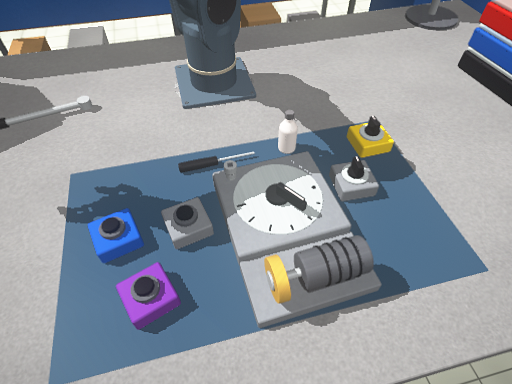

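View pics/top0.png

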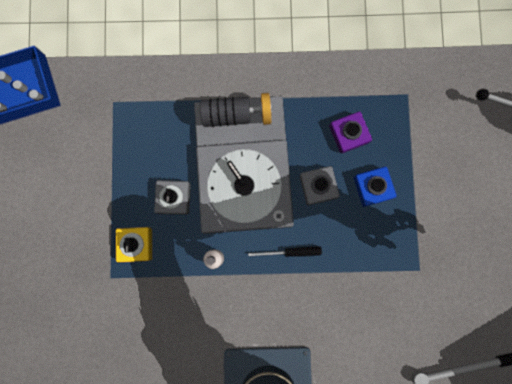

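The top view shows the dial at about (244,185) and the lever pointing up and left. Candidates for the start button are grey (321,184), blue (377,185) and purple (352,130). Candidates for the timer are grey (171,196) and yellow (132,244). By the description I want the grey start box at (321,184), so I'll check that in a close crop.

```bash
cat >> h.py <<'E'
def proj(c,P):
    P=np.atleast_2d(np.array(P,float)); Rm=cv2.Rodrigues(np.array(c['rvec'],float))[0]
    p=P@Rm.T+np.ravel(c['tvec']); s=p[:,:2]/p[:,2:]; r2=(s**2).sum(1,keepdims=True)
    s=s*(1+c['k1']*r2); K=c['K']; return np.c_[s[:,0]*K[0,0]+K[0,2], s[:,1]*K[1,1]+K[1,2]]
def back(c,uv,z):
    K=c['K']; uv=np.array([[uv]],float)
    s=cv2.undistortPoints(uv,K,np.array([c['k1'],0,0,0.]))[0,0]
    Rm=cv2.Rodrigues(np.array(c['rvec'],float))[0]; o=-Rm.T@np.ravel(c['tvec']); d=Rm.T@np.r_[s,1]
    return o+d*(z-o[2])/d[2]
def load(f): return np.load(f,allow_pickle=True).item()
def crop(c,x0,y0,w,h,k,out): 
    cv2.imwrite(out,cv2.resize(c['frame'][y0:y0+h,x0:x0+w],None,fx=k,fy=k,interpolation=cv2.INTER_CUBIC))
E
python3 - <<'E'
from h import *
c=load('top0.npy'); crop(c,190,130,160,110,5,'pics/t1.png')
c=load('scene0.npy'); crop(c,150,140,240,120,3.3,'pics/s1.png')
E
```

```text
(no output)
```

View pics/t1.png

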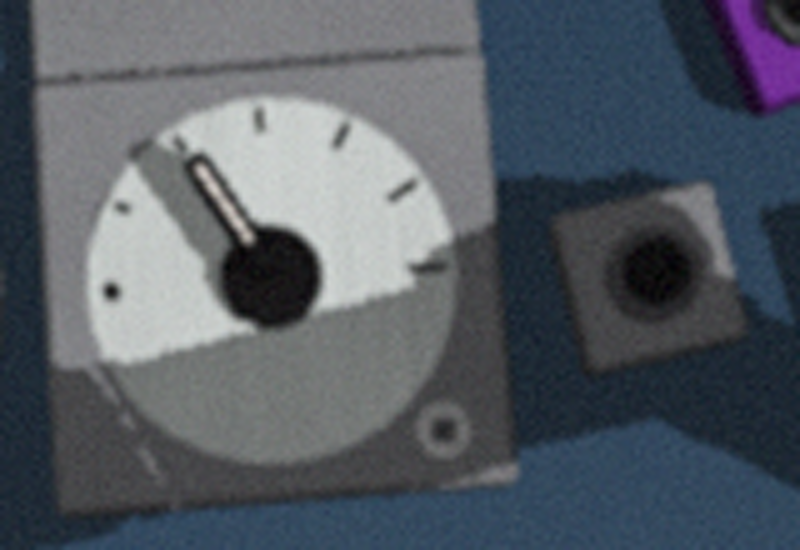

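View pics/s1.png

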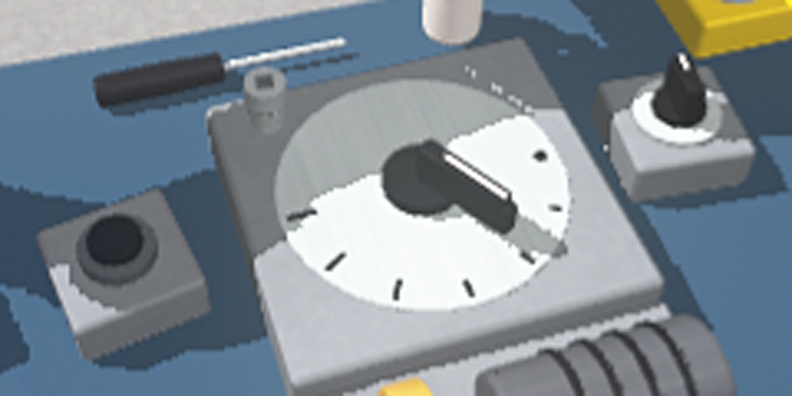

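Run:
```python
from h import *
from scipy.optimize import least_squares
c=load('top0.npy'); cs=load('scene0.npy')
T=lambda x,y:(190+(x-2)/5,130+(y-2)/5)
S=lambda x,y:(150+(x-1.6)/3.3,140+(y-1.6)/3.3)
# plate rim points in crops
rt=[(87,280),(458,280),(275,95),(272,466),(140,142),(410,152),(143,412)]
P=np.array([back(c,T(*p),.05)[:2] for p in rt])
f=least_squares(lambda v:np.hypot(*(P-v[:2]).T)-.1,[.6,0]);print('top centre',f.x,f.fun.round(4))
rs=[(275,195),(572,190),(420,79),(445,310),(330,108),(340,285),(548,258)]
P=np.array([back(cs,S(*p),.05)[:2] for p in rs])
g=least_squares(lambda v:np.hypot(*(P-v[:2]).T)-.1,[.6,0]);print('scene centre',g.x,g.fun.round(4))
for n,cc,F,pts,ctr in(('top',c,T,[(112,291),(122,207),(180,145),(260,120),(343,133),(403,190),(428,268)],f.x),('scene',cs,S,[(541,156),(556,208),(528,258),(468,289),(398,291),(336,262),(300,216)],g.x)):
    for i,p in enumerate(pts):
        d=back(cc,F(*p),.05)[:2]-ctr; a=np.degrees(np.arctan2(d[1],d[0])); print(n,i,round(np.hypot(*d),4),round(a,1),'yaw',round(a+30*i-90,1))
print('tip',back(c,T(197,158),.095),'top; scene',back(cs,S(512,197),.095), 'near end',back(c,T(248,240),.095))
print('start top',back(c,T(657,268),.062),'scene',back(cs,S(116,240),.062))
print('box corners')
for p in [(553,215),(712,183),(748,332),(593,372)]: print(back(c,T(*p),.04))
```

```text
top centre [0.55328128 0.04905788] [-0.0001  0.0012 -0.0001  0.0027  0.0031  0.0017  0.0008]
scene centre [0.55050475 0.05087614] [ 0.0013 -0.0001  0.0009  0.0004 -0.0031 -0.0011 -0.0017]
top 0 0.0866 93.9 yaw 3.9
top 1 0.0897 63.5 yaw 3.5
top 2 0.0878 33.2 yaw 3.2
top 3 0.0862 2.8 yaw 2.8
top 4 0.0879 -27.8 yaw 2.2
top 5 0.0857 -58.1 yaw 1.9
top 6 0.0851 -88.5 yaw 1.5
scene 0 0.0861 93.2 yaw 3.2
scene 1 0.0894 62.9 yaw 2.9
scene 2 0.0884 32.4 yaw 2.4
scene 3 0.0878 1.6 yaw 1.6
scene 4 0.088 -27.7 yaw 2.3
scene 5 0.0867 -57.7 yaw 2.3
scene 6 0.0875 -87.4 yaw 2.6
tip [0.61090031 0.08511857 0.095     ] top; scene [0.60764205 0.08875023 0.095     ] near end [0.56681849 0.05934753 0.095     ]
start top [ 0.55059913 -0.15801196  0.062     ] scene [ 0.55256586 -0.15666718  0.062     ]
box corners
[ 0.58418955 -0.10579687  0.04      ]
[ 0.59954602 -0.19346332  0.04      ]
[ 0.51700297 -0.20917494  0.04      ]
[ 0.49739833 -0.12422197  0.04      ]
```

The lever is at speed 2: I measure it at 33° in the world frame, and mark 2 is at 32.5°. The axis is at (0.552, 0.050) with a yaw of 2.5°, and the grey start button is at (0.5515, -0.1575). Next I'll move above the counter-clockwise side of the lever and shut the fingers on the way.

```bash
python3 -m handwheel '[{"xyz":[0,-0.64,-0.71],"rotation":[0,0,0],"jaw":0},{"xyz":[0,-0.64,-0.71],"rotation":[0,0,0],"jaw":0},{"xyz":[0,-0.64,-0.71],"rotation":[0,0,0],"jaw":0},{"xyz":[0,-0.64,-0.71],"rotation":[0,0,0],"jaw":0},{"xyz":[0,-0.64,-0.71],"rotation":[0,0,0],"jaw":0},{"xyz":[0,-0.64,-0.71],"rotation":[0,0,0],"jaw":0},{"xyz":[0,-0.64,-0.71],"rotation":[0,0,0],"jaw":0},{"xyz":[0,-0.64,-0.71],"rotation":[0,0,0],"jaw":0}]'
```

```text
clock: 1.1
eef_pos: [0.442, -0.2457, 0.2312]
tool_rot: [1.963, 0.465, -1.963]
ft_force: [0.8, -0.4, -0.5]
width: 0.0002
```

```bash
python3 -m handwheel '[{"xyz":[0,-0.64,-0.71],"rotation":[0,0,0],"jaw":0},{"xyz":[0,-0.64,-0.71],"rotation":[0,0,0],"jaw":0},{"xyz":[0,-0.64,-0.71],"rotation":[0,0,0],"jaw":0},{"xyz":[0,-0.64,-0.71],"rotation":[0,0,0],"jaw":0},{"xyz":[0,-0.64,-0.71],"rotation":[0,0,0],"jaw":0},{"xyz":[0,-0.64,-0.71],"rotation":[0,0,0],"jaw":0},{"xyz":[0,-0.64,-0.71],"rotation":[0,0,0],"jaw":0},{"xyz":[0,-0.64,-0.71],"rotation":[0,0,0],"jaw":0},{"xyz":[0,0,0],"rotation":[-1,0,0],"jaw":0},{"xyz":[0,0,0],"rotation":[0,0,0],"jaw":0}]'
cat >> h.py <<'E'
def goto(x,y,z,yaw=None):
    "shift in tool units to reach target; yaw = wanted world angle (deg) of tool y"
    s=env.read_state(); M=R.from_rotvec(s['tool_rot']).as_matrix(); d=M.T@(np.array([x,y,z])-s['eef_pos'])
    a=np.degrees(np.arctan2(M[1,1],M[0,1])); return dict(pos=s['eef_pos'].round(4),units=(d/.05).round(2),yaw=a.round(1),F=np.round(s['ft_force'],1),t=round(s['clock'],2),tilt=M[:,0].round(3))
E
python3 - <<'E'
from h import *
print(goto(.5816,.1114,.072)); c=snap('top'); cv2.imwrite('pics/t2.png',c['frame'][80:320,100:400].repeat(2,0).repeat(2,1))
E
```

```text
clock: 2.35
eef_pos: [0.5805, 0.1091, 0.2307]
tool_rot: [1.897, 0.556, -1.899]
ft_force: [0.5, -0.1, 0.0]
width: 0.0
{'pos': array([0.5805, 0.1091, 0.2307]), 'units': array([ 3.17, -0.03, -0.05]), 'yaw': np.float64(-57.4), 'F': array([ 0.5, -0.1,  0. ]), 't': 2.35, 'tilt': array([-0.001, -0.   , -1.   ])}
```

View pics/t2.png

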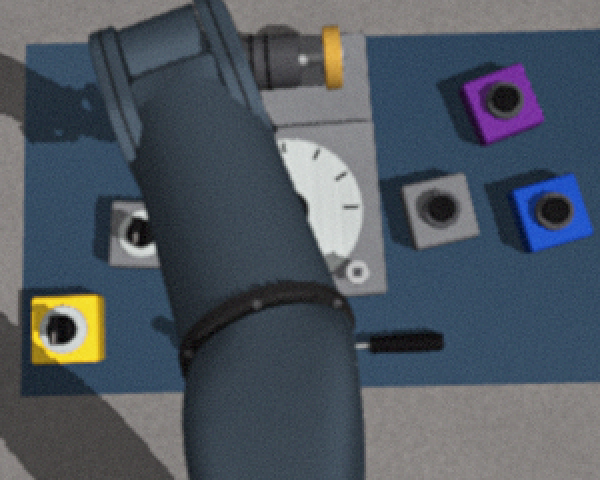

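The arm hides the dial from the top camera, so I'll check with the scene camera. Now I'll descend beside the lever.

```bash
python3 -m handwheel '[{"xyz":[0.5,-0.1,-0.05],"rotation":[0,0,0],"jaw":0},{"xyz":[0.8,0,0],"rotation":[0,0,0],"jaw":0},{"xyz":[0.8,0,0],"rotation":[0,0,0],"jaw":0},{"xyz":[0.6,0,0],"rotation":[0,0,0],"jaw":0},{"xyz":[0.3,0,0],"rotation":[0,0,0],"jaw":0},{"xyz":[0.15,0,0],"rotation":[0,0,0],"jaw":0},{"xyz":[0,0,0],"rotation":[0,0,0],"jaw":0}]'
python3 - <<'E'
from h import *
print(goto(.5816,.1114,.072)); c=snap('scene'); crop(c,200,110,180,140,4,'pics/s3.png')
E
```

```text
clock: 3.28
eef_pos: [0.5805, 0.1143, 0.0742]
tool_rot: [1.899, 0.555, -1.898]
ft_force: [-0.2, -0.8, 0.9]
width: 0.0001
{'pos': array([0.5805, 0.1143, 0.0742]), 'units': array([0.04, 0.06, 0.01]), 'yaw': np.float64(-57.4), 'F': array([-0.2, -0.8,  0.9]), 't': 3.27, 'tilt': array([ 0.,  0., -1.])}
```

View pics/s3.png

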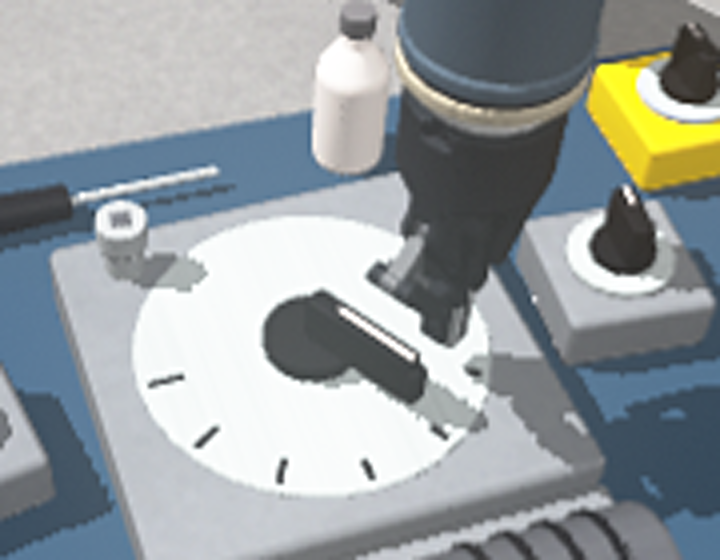

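Run:
```python
from h import *
c=load('scene0.npy'); s=env.read_state(); M=R.from_rotvec(s['tool_rot']).as_matrix(); p=s['eef_pos']
for o in [(0,0,0),(0,.0145,.011),(0,.0145,-.011),(0,-.0145,-.011),(0,-.0145,.011),(-.04,.0145,.011),(-.04,.0145,-.011)]:
    print(o,((proj(c,p+M@np.array(o))[0]-[200,110])*4).round())
c=snap('scene'); crop(c,270,150,70,60,11,'pics/s3b.png')
```

```text
(0, 0, 0) [443. 333.]
(0, 0.0145, 0.011) [410. 338.]
(0, 0.0145, -0.011) [443. 360.]
(0, -0.0145, -0.011) [476. 329.]
(0, -0.0145, 0.011) [443. 308.]
(-0.04, 0.0145, 0.011) [418. 289.]
(-0.04, 0.0145, -0.011) [452. 311.]
```

View pics/s3b.png

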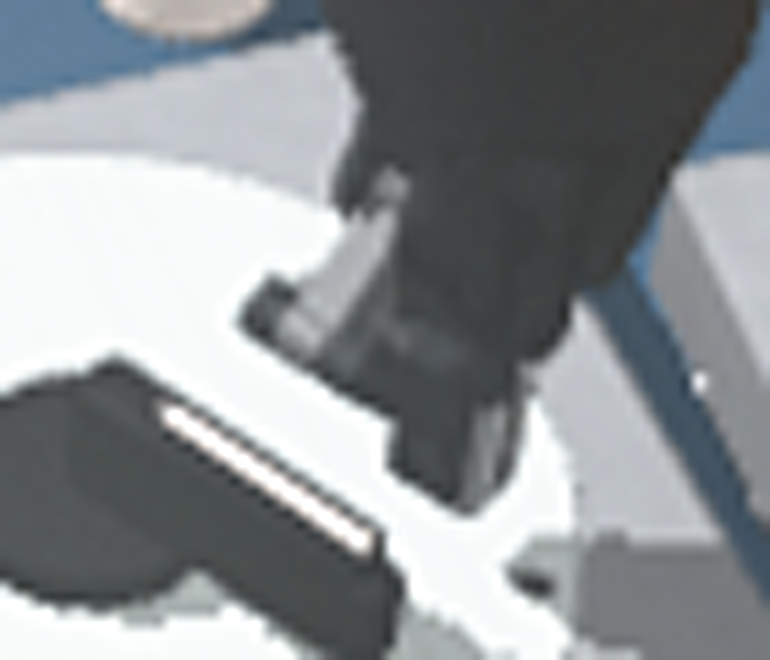

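```bash
python3 -m handwheel '[{"xyz":[0.05,0.2,0],"rotation":[0,0,0],"jaw":0},{"xyz":[0,0.15,0],"rotation":[0,0,0],"jaw":0},{"xyz":[0,0.1,0],"rotation":[0,0,0],"jaw":0},{"xyz":[0,0,0],"rotation":[0,0,0],"jaw":0}]'
cat >> h.py <<'E'
A=np.array([.552,.050]); YAW=2.5
def tgt(th,r=.058,off=.0135,z=.072):
    a=np.radians(th); u=np.array([np.cos(a),np.sin(a)]); n=np.array([-u[1],u[0]])
    return (*(A+r*u+off*n),z)
E
python3 - <<'E'
from h import *
for th in(32.5,25,18,13): print(th,np.round(tgt(th),4),goto(*tgt(th)))
c=snap('scene'); crop(c,270,150,70,60,9,'pics/s4.png')
E
```

```text
clock: 3.88
eef_pos: [0.5927, 0.0955, 0.0715]
tool_rot: [1.899, 0.556, -1.898]
ft_force: [0.3, 0.4, 0.4]
width: 0.0002
32.5 [0.5937 0.0925 0.072 ] {'pos': array([0.5927, 0.0955, 0.0715]), 'units': array([-0.01,  0.06,  0.02]), 'yaw': np.float64(-57.4), 'F': array([0.3, 0.4, 0.4]), 't': 3.88, 'tilt': array([ 0.   ,  0.001, -1.   ])}
25 [0.5989 0.0867 0.072 ] {'pos': array([0.5927, 0.0955, 0.0715]), 'units': array([-0.01,  0.21, -0.01]), 'yaw': np.float64(-57.4), 'F': array([0.3, 0.4, 0.4]), 't': 3.88, 'tilt': array([ 0.   ,  0.001, -1.   ])}
18 [0.603  0.0808 0.072 ] {'pos': array([0.5927, 0.0955, 0.0715]), 'units': array([-0.01,  0.36, -0.01]), 'yaw': np.float64(-57.4), 'F': array([0.3, 0.4, 0.4]), 't': 3.88, 'tilt': array([ 0.   ,  0.001, -1.   ])}
13 [0.6055 0.0762 0.072 ] {'pos': array([0.5927, 0.0955, 0.0715]), 'units': array([-0.01,  0.46, -0.01]), 'yaw': np.float64(-57.4), 'F': array([0.3, 0.4, 0.4]), 't': 3.88, 'tilt': array([ 0.   ,  0.001, -1.   ])}
```

View pics/s4.png

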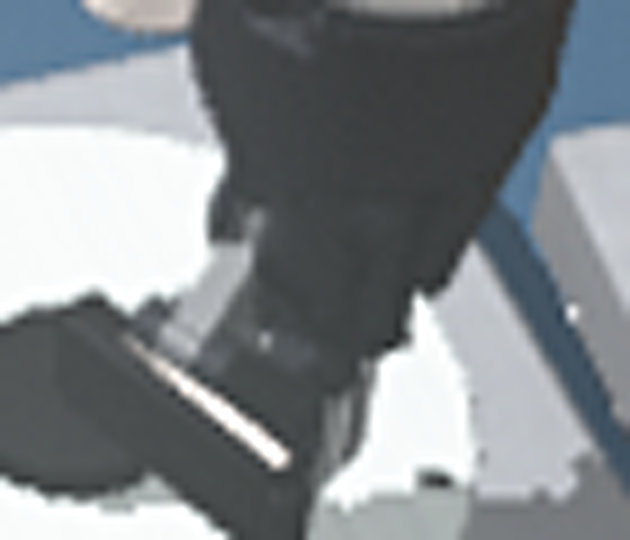

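```bash
python3 -m handwheel '[{"xyz":[0,0.08,0],"rotation":[0,0,0],"jaw":0},{"xyz":[0,0.06,-0.01],"rotation":[0.5,0,0],"jaw":0},{"xyz":[0,0.06,-0.01],"rotation":[0.5,0,0],"jaw":0},{"xyz":[0,0,0],"rotation":[0,0,0],"jaw":0}]'
python3 - <<'E'
from h import *
for th in(13,): print(th,np.round(tgt(th),4),goto(*tgt(th)))
c=snap('scene'); crop(c,230,130,110,90,7,'pics/s5.png')
E
```

```text
clock: 4.42
eef_pos: [0.5987, 0.0865, 0.0712]
tool_rot: [1.963, 0.461, -1.964]
ft_force: [-1.0, -0.6, 0.3]
width: 0.0001
13 [0.6055 0.0762 0.072 ] {'pos': array([0.5987, 0.0865, 0.0712]), 'units': array([-0.02,  0.24, -0.03]), 'yaw': np.float64(-63.5), 'F': array([-1. , -0.6,  0.3]), 't': 4.42, 'tilt': array([ 0.   , -0.001, -1.   ])}
```

View pics/s5.png

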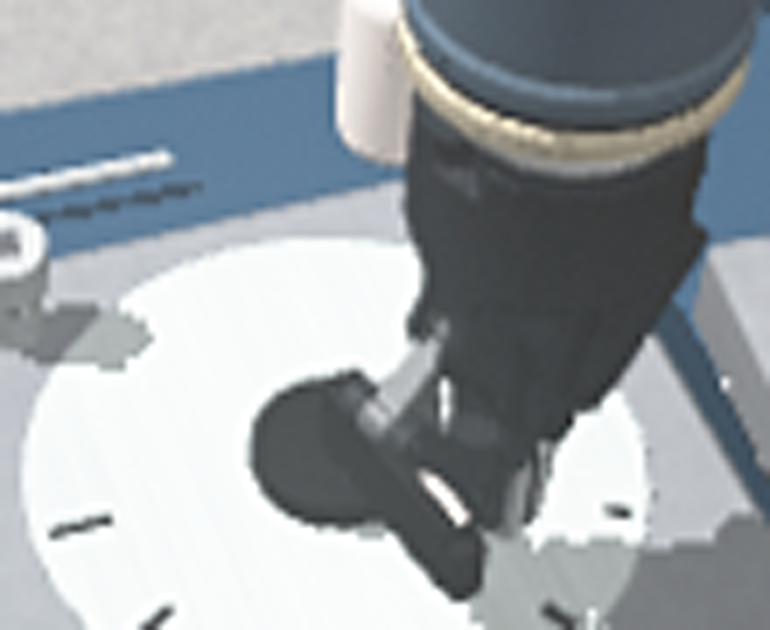

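```bash
python3 -m handwheel '[{"xyz":[0,0.06,-0.01],"rotation":[0.5,0,0],"jaw":0},{"xyz":[0,0.06,-0.01],"rotation":[0.5,0,0],"jaw":0},{"xyz":[0,0,0],"rotation":[0,0,0],"jaw":0}]'
python3 - <<'E'
from h import *
cc=load('scene0.npy'); p=back(cc,(230+465/7,130+525/7),.095)[:2]-A; print('before',p,np.degrees(np.arctan2(p[1],p[0])))
for th in(13,): print(th,np.round(tgt(th),4),goto(*tgt(th)))
c=snap('scene'); crop(c,230,130,110,90,7,'pics/s6.png')
E
```

```text
clock: 4.85
eef_pos: [0.6021, 0.082, 0.0713]
tool_rot: [2.026, 0.367, -2.026]
ft_force: [-0.3, 0.5, 0.5]
width: -0.0002
before [0.06562764 0.01749229] 14.92455767257392
13 [0.6055 0.0762 0.072 ] {'pos': array([0.6021, 0.082 , 0.0713]), 'units': array([-0.01,  0.13, -0.02]), 'yaw': np.float64(-69.5), 'F': array([-0.3,  0.5,  0.5]), 't': 4.85, 'tilt': array([ 0., -0., -1.])}
```

View pics/s6.png

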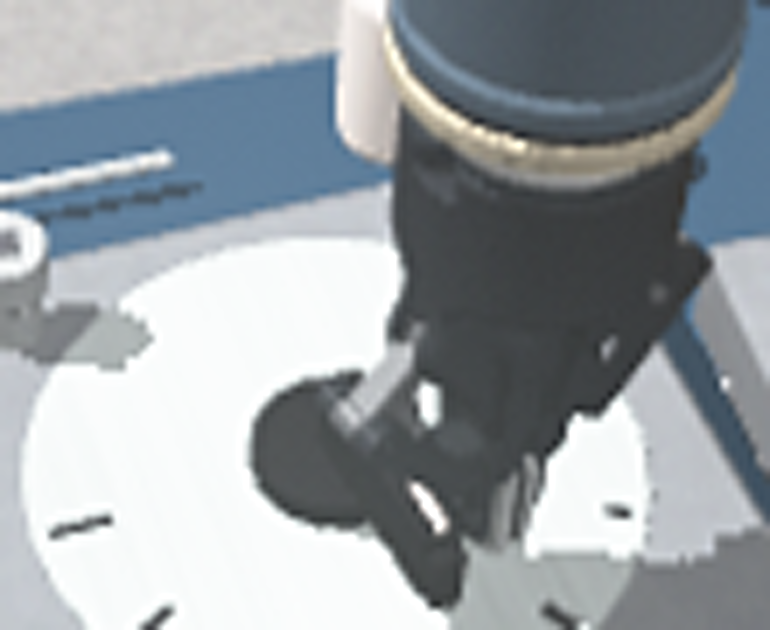

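```bash
cat >> h.py <<'E'
def ov(f,th=(32.5,17.5,10,2.5,-12.5,-27.5)):
    cc=load('scene0.npy'); 
    for t in th:
        a=np.radians(t); print(t,[ (proj(cc,[A[0]+r*np.cos(a),A[1]+r*np.sin(a),.095])[0]).round(1).tolist() for r in(.03,.069)], f)
def ang(u,v):
    p=back(load('scene0.npy'),(u,v),.095)[:2]-A; return np.hypot(*p).round(4),np.degrees(np.arctan2(p[1],p[0])).round(1)
E
python3 - <<'E'
from h import *
ov('')
print('orig',ang(150+510/3.3,140+197/3.3)); print(ang(230+440/7,130+530/7))
E
```

```text
32.5 [[289.6, 190.4], [304.3, 200.3]] 
17.5 [[286.9, 192.3], [298.0, 204.7]] 
10 [[285.3, 192.9], [294.2, 206.4]] 
2.5 [[283.6, 193.5], [290.2, 207.7]] 
-12.5 [[279.9, 194.0], [281.4, 208.9]] 
-27.5 [[276.2, 193.7], [272.5, 208.2]] 
orig (np.float64(0.0684), np.float64(33.8))
(np.float64(0.0663), np.float64(8.6))
```

```bash
python3 -m handwheel '[{"xyz":[0,-0.15,0],"rotation":[0,0,0],"jaw":0},{"xyz":[0,-0.25,0],"rotation":[0,0,0],"jaw":0},{"xyz":[0,0,0],"rotation":[0,0,0],"jaw":0}]'
python3 - <<'E'
from h import *
print(goto(*tgt(2.5)))
c=snap('scene'); crop(c,260,170,60,50,12,'pics/s7.png')
E
```

```text
clock: 5.28
eef_pos: [0.5943, 0.1034, 0.0713]
tool_rot: [2.024, 0.372, -2.024]
ft_force: [0.5, -0.1, -0.8]
width: -0.0002
{'pos': array([0.5943, 0.1034, 0.0713]), 'units': array([-0.01,  0.81, -0.02]), 'yaw': np.float64(-69.2), 'F': array([ 0.5, -0.1, -0.8]), 't': 5.28, 'tilt': array([-0.   ,  0.001, -1.   ])}
```

View pics/s7.png

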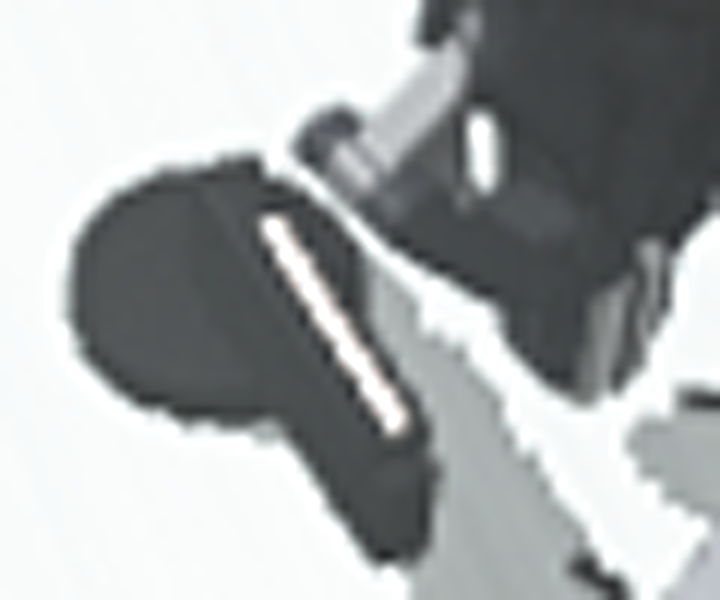

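Run:
```python
from h import *
cc=load('scene0.npy'); 
def la(a,b):
    P=back(cc,a,.095)[:2];Q=back(cc,b,.095)[:2]; d=Q-P; return P.round(4),Q.round(4),np.degrees(np.arctan2(d[1],d[0])).round(1)
f=lambda x,y:(260+(x-5.5)/12,170+(y-5.5)/12)
print(la(f(270,222),f(400,432)))
g=lambda x,y:(150+(x-1.6)/3.3,140+(y-1.6)/3.3)
print(la(g(447,155),g(510,198)))
c=snap('scene'); crop(c,250,160,60,60,12,'pics/s8.png')
c=snap('top'); crop(c,190,130,130,110,6,'pics/t8.png')
```

```text
(array([0.5669, 0.0526]), array([0.6171, 0.0601]), np.float64(8.4))
(array([0.5644, 0.0599]), array([0.6081, 0.0873]), np.float64(32.0))
```

View pics/s8.png

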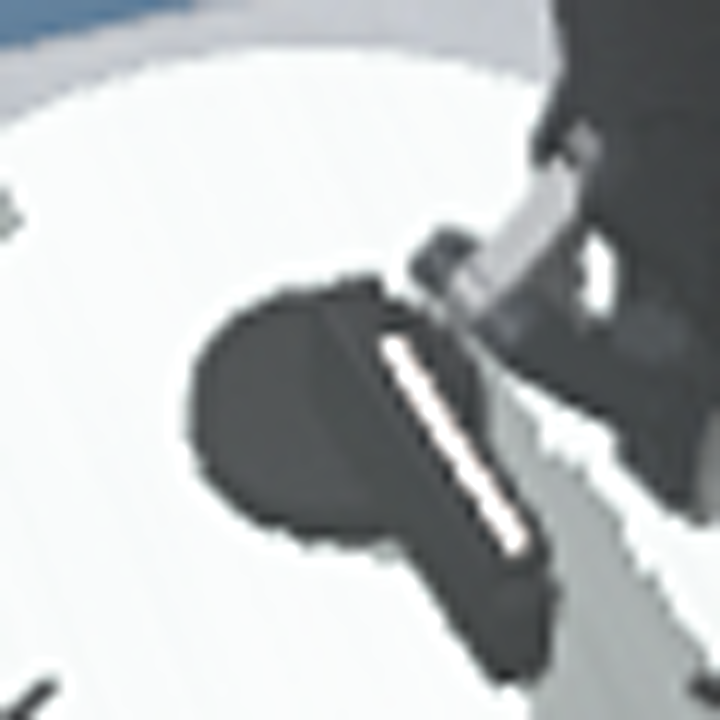

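View pics/t8.png

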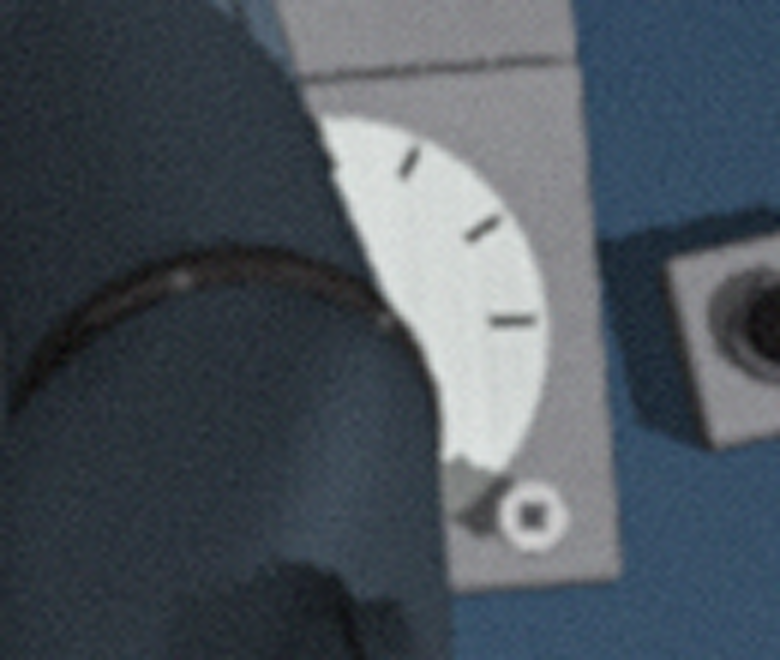

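```bash
cat >> h.py <<'E'
def line(c,z=.095):
    f=c['frame'].astype(int); x0,y0,x1,y1=268,180,312,215
    # white pixels enclosed in dark lever: use warm tint / closeness to dark
    return f[y0:y1,x0:x1]
def overlay(out,th,x0=240,y0=160,w=90,h=70,k=8):
    c=snap('scene'); im=cv2.resize(c['frame'][y0:y0+h,x0:x0+w],None,fx=k,fy=k,interpolation=cv2.INTER_CUBIC)
    t=lambda P: np.round((proj(c,P)-[x0,y0]+.5)*k).astype(int)
    for a0,col in zip(th,[(0,0,255),(0,200,0),(255,0,0)]):
        a=np.radians(a0); u=np.array([np.cos(a),np.sin(a)])
        p=t([[*(A+r*u),.095] for r in(0.012,.074)]); cv2.line(im,tuple(map(int,p[0])),tuple(map(int,p[1])),col,1)
    q=np.linspace(0,2*np.pi,60); p=t([[A[0]+.028*np.cos(b),A[1]+.028*np.sin(b),.063] for b in q]); cv2.polylines(im,[p.reshape(-1,1,2).astype(np.int32)],True,(255,0,255),1)
    cv2.imwrite(out,im)
E
python3 -m handwheel '[{"xyz":[0,0,0],"rotation":[0,0,0],"jaw":0},{"xyz":[0,0,0],"rotation":[0,0,0],"jaw":0},{"xyz":[0,0,0],"rotation":[0,0,0],"jaw":0}]'
python3 - <<'E'
from h import *
overlay('pics/s9.png',(2.5,17.5))
E
```

```text
clock: 5.8
eef_pos: [0.5949, 0.1011, 0.0713]
tool_rot: [2.025, 0.368, -2.025]
ft_force: [-0.4, -1.4, 0.8]
width: 0.0004
```

View pics/s9.png

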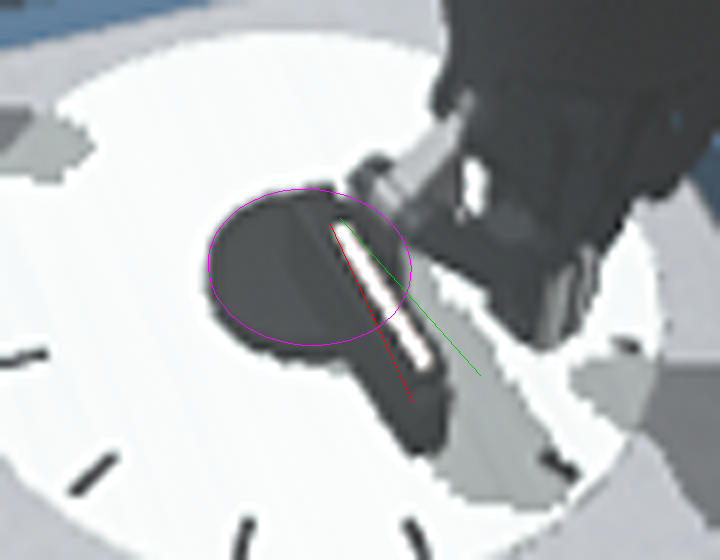

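```bash
cat >> h.py <<'E'
def fin(out,ths,c=None,name='scene',x0=240,y0=160,w=90,h=70,k=8):
    c=c or snap(name); im=cv2.resize(c['frame'][y0:y0+h,x0:x0+w],None,fx=k,fy=k,interpolation=cv2.INTER_CUBIC)
    for a0,col in zip(ths,[(0,0,255),(0,200,0),(255,0,0)]):
        a=np.radians(a0); u=np.array([np.cos(a),np.sin(a)]); n=np.array([-u[1],u[0]])
        for z in(.063,.095):
            p=proj(c,[[*(A+r*u+o*n),z] for r,o in((0,.007),(.074,.007),(.074,-.007),(0,-.007))])
            p=np.round((p-[x0,y0]+.5)*k).astype(np.int32); cv2.polylines(im,[p.reshape(-1,1,2)],True,col,1)
    cv2.imwrite(out,im)
E
python3 - <<'E'
from h import *
fin('pics/f1.png',(2.5,8.5)); fin('pics/f0.png',(32.5,),load('scene0.npy'))
a=cv2.imread('pics/f1.png');b=cv2.imread('pics/f0.png'); m=np.hstack([a[150:480,180:520],b[150:480,180:580]]); cv2.imwrite('pics/f.png',m)
E
```

```text
(no output)
```

View pics/f.png

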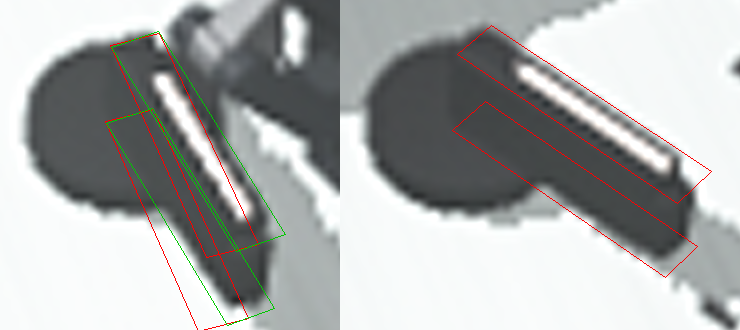

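Run:
```python
from h import *
s=env.read_state(); print(s['q'].round(2))
print(goto(*tgt(8,off=.03)))
for th in (8,0,-8,-12,-15,-18,-22,-27.5): print(th,np.round(tgt(th,off=.0215),4))
```

```text
[-0.19  0.65 -0.08  1.81  0.08  0.69 -1.53]
{'pos': array([0.5949, 0.1011, 0.0713]), 'units': array([-0.01,  0.32, -0.1 ]), 'yaw': np.float64(-69.4), 'F': array([-0.3,  0.1,  0.4]), 't': 5.9, 'tilt': array([ 0.,  0., -1.])}
8 [0.6064 0.0794 0.072 ]
0 [0.61   0.0715 0.072 ]
-8 [0.6124 0.0632 0.072 ]
-12 [0.6132 0.059  0.072 ]
-15 [0.6136 0.0558 0.072 ]
-18 [0.6138 0.0525 0.072 ]
-22 [0.6138 0.0482 0.072 ]
-27.5 [0.6134 0.0423 0.072 ]
```

```bash
python3 -m handwheel '[{"xyz":[0,0.15,-0.1],"rotation":[0.7,0,0],"jaw":0},{"xyz":[0,0.15,0],"rotation":[0.7,0,0],"jaw":0},{"xyz":[0,0,0],"rotation":[0.7,0,0],"jaw":0},{"xyz":[0,0,0],"rotation":[0,0,0],"jaw":0}]'
python3 - <<'E'
from h import *
print(goto(*tgt(8,off=.0215))); fin('pics/f2.png',(8.5,))
E
```

```text
clock: 6.4
eef_pos: [0.6043, 0.0888, 0.0713]
tool_rot: [2.149, 0.151, -2.148]
ft_force: [1.2, 0.5, -0.5]
width: -0.0003
{'pos': array([0.6043, 0.0888, 0.0713]), 'units': array([-0.01,  0.19, -0.02]), 'yaw': np.float64(-81.9), 'F': array([ 1.2,  0.5, -0.5]), 't': 6.4, 'tilt': array([ 0., -0., -1.])}
```

View pics/f2.png

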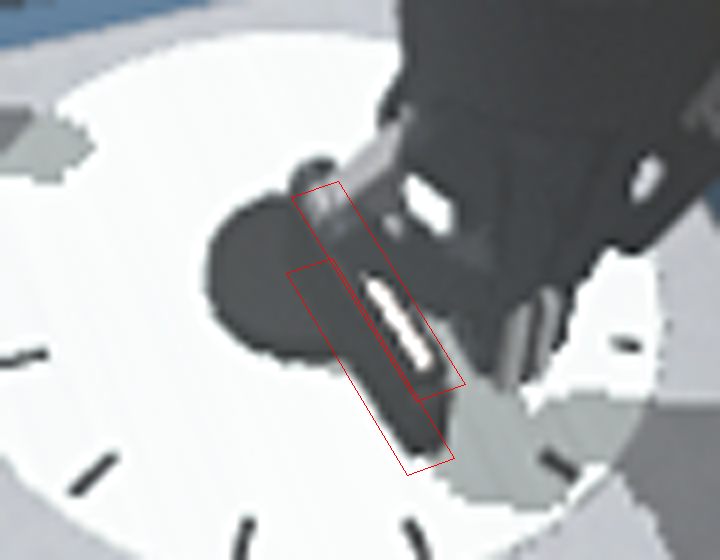

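```bash
python3 -m handwheel '[{"xyz":[0,0.1,-0.01],"rotation":[0,0,0],"jaw":0},{"xyz":[0,0.08,-0.01],"rotation":[0,0,0],"jaw":0},{"xyz":[0,0.065,-0.02],"rotation":[0.5,0,0],"jaw":0},{"xyz":[0,0.065,-0.02],"rotation":[0.5,0,0],"jaw":0},{"xyz":[0,0.065,-0.02],"rotation":[0.5,0,0],"jaw":0},{"xyz":[0,0.065,-0.02],"rotation":[0.5,0,0],"jaw":0}]'
python3 - <<'E'
from h import *
print(goto(*tgt(-15,off=.0215))); fin('pics/f3.png',(-4,))
E
```

```text
clock: 7.2
eef_pos: [0.6114, 0.0696, 0.0713]
tool_rot: [-2.184, 0.075, 2.184]
ft_force: [-1.1, 4.7, -0.1]
width: -0.0
{'pos': array([0.6114, 0.0696, 0.0713]), 'units': array([-0.01,  0.27, -0.06]), 'yaw': np.float64(-94.1), 'F': array([-1.1,  4.7, -0.1]), 't': 7.2, 'tilt': array([ 0.   ,  0.002, -1.   ])}
```

View pics/f3.png

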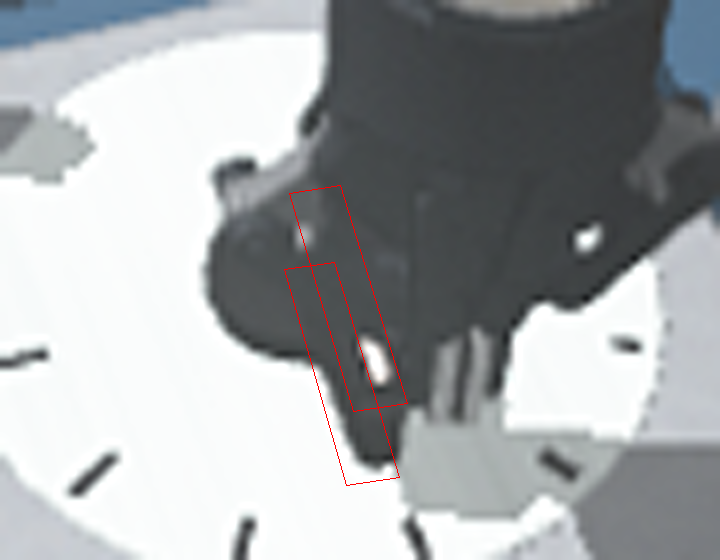

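```bash
python3 -m handwheel '[{"xyz":[0,0.065,-0.02],"rotation":[0.5,0,0],"jaw":0},{"xyz":[0,0.065,-0.02],"rotation":[0.5,0,0],"jaw":0}]'; python3 -m handwheel '[{"xyz":[0,0.065,-0.02],"rotation":[0.5,0,0],"jaw":0}]'
python3 - <<'E'
from h import *
print(goto(*tgt(-15,off=.0215))); fin('pics/f4.png',(-12.5,-27.5))
E
```

```text
clock: 7.5
eef_pos: [0.613, 0.0604, 0.0714]
tool_rot: [-2.129, 0.19, 2.128]
ft_force: [0.7, 1.6, -0.2]
width: -0.0002
clock: 7.62
eef_pos: [0.6133, 0.0565, 0.0713]
tool_rot: [-2.1, 0.244, 2.099]
ft_force: [0.9, 1.4, 0.3]
width: -0.0
{'pos': array([0.6133, 0.0565, 0.0713]), 'units': array([-0.01,  0.01, -0.01]), 'yaw': np.float64(-103.2), 'F': array([0.9, 1.4, 0.3]), 't': 7.62, 'tilt': array([ 0.   , -0.001, -1.   ])}
```

View pics/f4.png

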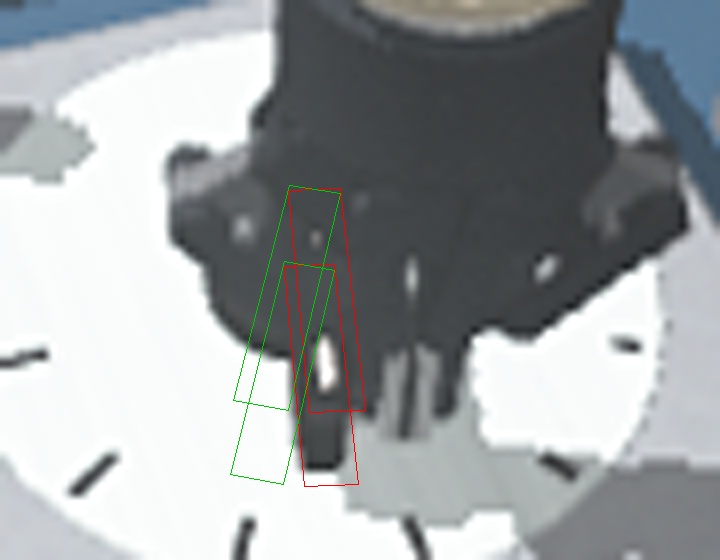

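```bash
python3 -m handwheel '[{"xyz":[0,0.065,-0.02],"rotation":[0.5,0,0],"jaw":0},{"xyz":[0,0,0],"rotation":[0,0,0],"jaw":0},{"xyz":[0,0,0],"rotation":[0,0,0],"jaw":0}]'
python3 - <<'E'
from h import *
print(goto(*tgt(-15,off=.0215))); fin('pics/f5.png',(-12.5,-27.5))
E
```

```text
clock: 8.05
eef_pos: [0.6132, 0.0537, 0.0712]
tool_rot: [-2.072, 0.291, 2.073]
ft_force: [0.4, -0.0, -0.6]
width: -0.0003
{'pos': array([0.6132, 0.0537, 0.0712]), 'units': array([-0.02, -0.04,  0.  ]), 'yaw': np.float64(-106.0), 'F': array([ 0.4, -0. , -0.6]), 't': 8.05, 'tilt': array([-0., -0., -1.])}
```

View pics/f5.png

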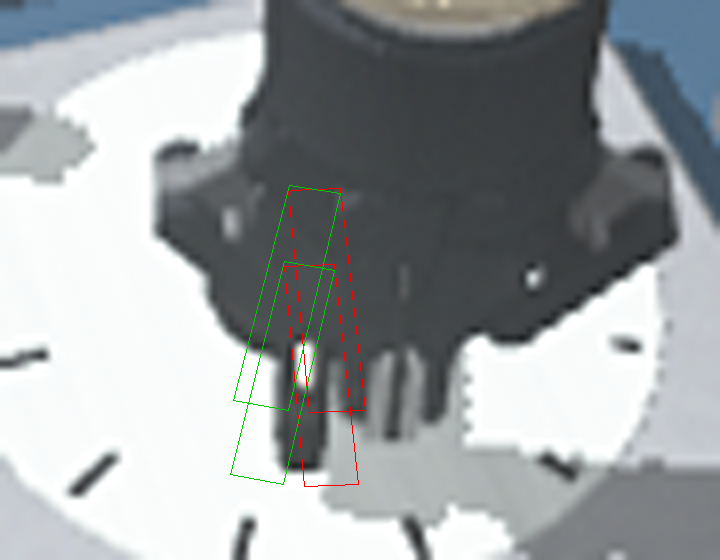

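```bash
python3 -m handwheel '[{"xyz":[0,0,0],"rotation":[0,0,0],"jaw":0},{"xyz":[0,0,0],"rotation":[0,0,0],"jaw":0},{"xyz":[0,0,0],"rotation":[0,0,0],"jaw":0},{"xyz":[0,0,0],"rotation":[0,0,0],"jaw":0}]'
python3 - <<'E'
from h import *
print(goto(*tgt(-15,off=.0215))); fin('pics/f6.png',(-18,-27.5))
E
```

```text
clock: 8.6
eef_pos: [0.6134, 0.0539, 0.0713]
tool_rot: [-2.072, 0.291, 2.072]
ft_force: [-0.2, 0.1, -1.5]
width: 0.0
{'pos': array([0.6134, 0.0539, 0.0713]), 'units': array([-0.01, -0.04,  0.01]), 'yaw': np.float64(-106.0), 'F': array([-0.2,  0.1, -1.5]), 't': 8.6, 'tilt': array([-0.,  0., -1.])}
```

View pics/f6.png

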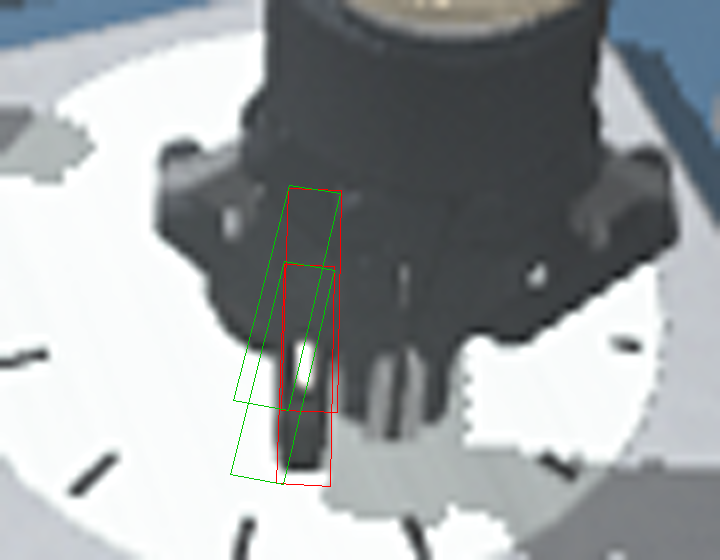

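```bash
python3 -m handwheel '[{"xyz":[0,-0.2,0],"rotation":[0,0,0],"jaw":0},{"xyz":[-0.5,-0.2,0],"rotation":[0,0,0],"jaw":0},{"xyz":[-0.8,0,0],"rotation":[0,0,0],"jaw":0},{"xyz":[-0.8,0,0],"rotation":[0,0,0],"jaw":0},{"xyz":[-0.5,0,0],"rotation":[0,0,0],"jaw":0},{"xyz":[0,0,0],"rotation":[0,0,0],"jaw":0}]'
python3 - <<'E'
from h import *
print(goto(.55,-.25,.2)); fin('pics/f7.png',(-18,-27.5))
E
```

```text
clock: 9.4
eef_pos: [0.6201, 0.0741, 0.2035]
tool_rot: [-2.076, 0.288, 2.068]
ft_force: [-0.2, 0.1, -0.5]
width: 0.0001
{'pos': array([0.6201, 0.0741, 0.2035]), 'units': array([ 0.06,  6.62, -0.43]), 'yaw': np.float64(-105.9), 'F': array([-0.2,  0.1, -0.5]), 't': 9.4, 'tilt': array([ 0.004,  0.001, -1.   ])}
```

View pics/f7.png

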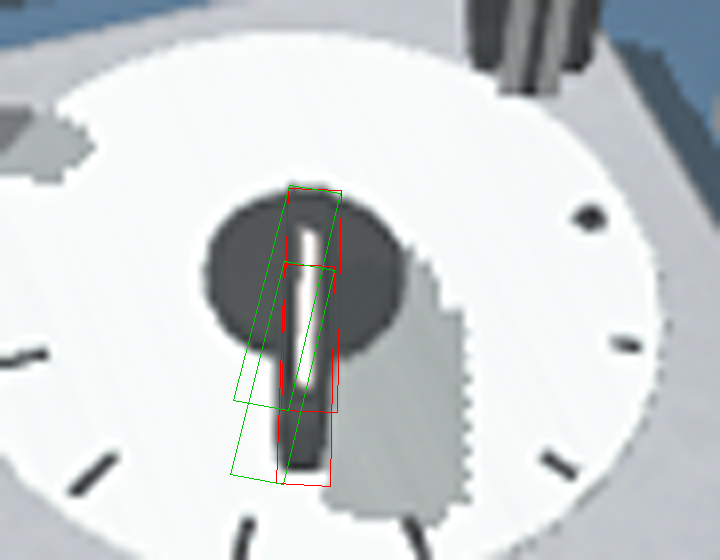

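```bash
python3 -m handwheel '[{"xyz":[0,0.9,0],"rotation":[0,0,0],"jaw":0},{"xyz":[0,0.9,-0.1],"rotation":[0,0,0],"jaw":0},{"xyz":[0,0.9,-0.1],"rotation":[0,0,0],"jaw":0},{"xyz":[0,0.9,-0.1],"rotation":[0,0,0],"jaw":0},{"xyz":[0,0.9,-0.1],"rotation":[0,0,0],"jaw":0},{"xyz":[0,0.9,0],"rotation":[0,0,0],"jaw":0},{"xyz":[0,0.9,0],"rotation":[0,0,0],"jaw":0},{"xyz":[0,0,0],"rotation":[0,0,0],"jaw":0}]'
python3 - <<'E'
from h import *
print(goto(.55,-.25,.2)); fin('pics/t9.png',(-18,-27.5),name='top',x0=190,y0=135,w=110,h=90,k=7)
E
```

```text
clock: 10.45
eef_pos: [0.5492, -0.2394, 0.2]
tool_rot: [-2.067, 0.299, 2.072]
ft_force: [0.1, 0.7, -0.9]
width: 0.0001
{'pos': array([ 0.5492, -0.2394,  0.2   ]), 'units': array([ 0.  ,  0.2 , -0.08]), 'yaw': np.float64(-106.3), 'F': array([ 0.1,  0.7, -0.9]), 't': 10.45, 'tilt': array([-0.003, -0.001, -1.   ])}
```

View pics/t9.png

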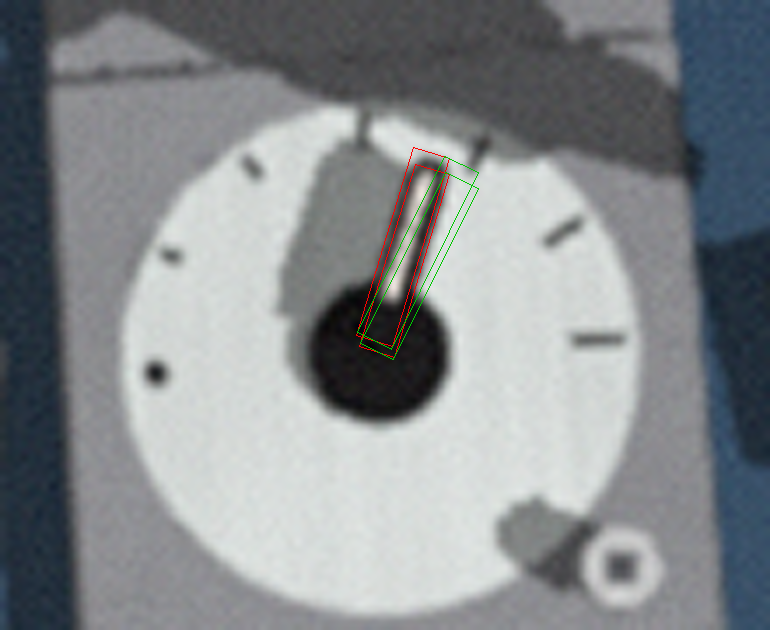

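The top view shows the lever at about -18°. That is past halfway but short of bar 4, which is at -27.5°, so friction seems to hold it there. I'll go back and push it gently the rest of the way onto mark 4.

Run:
```python
from h import *
print(tgt(-18,off=.042),goto(*tgt(-18,off=.042)))
```

```text
(np.float64(0.6201399917088668), np.float64(0.0720213880106495), 0.072) {'pos': array([ 0.5503, -0.2366,  0.2   ]), 'units': array([ 2.56, -6.32,  0.37]), 'yaw': np.float64(-106.2), 'F': array([0.8, 0.2, 0.1]), 't': 10.5, 'tilt': array([-0.002,  0.   , -1.   ])}
```

```bash
python3 -m handwheel '[{"xyz":[0,-0.9,0.05],"rotation":[0,0,0],"jaw":0},{"xyz":[0,-0.9,0.05],"rotation":[0,0,0],"jaw":0},{"xyz":[0,-0.9,0.05],"rotation":[0,0,0],"jaw":0},{"xyz":[0,-0.9,0.05],"rotation":[0,0,0],"jaw":0},{"xyz":[0,-0.9,0.05],"rotation":[0,0,0],"jaw":0},{"xyz":[0,-0.9,0.05],"rotation":[0,0,0],"jaw":0},{"xyz":[0,-0.9,0.05],"rotation":[0,0,0],"jaw":0},{"xyz":[0,0,0],"rotation":[0.5,0,0],"jaw":0},{"xyz":[0,0,0],"rotation":[0,0,0],"jaw":0}]'
python3 - <<'E'
from h import *
print(goto(*tgt(-18,off=.042)))
E
```

```text
clock: 11.62
eef_pos: [0.6206, 0.0745, 0.2003]
tool_rot: [-2.042, 0.338, 2.046]
ft_force: [0.3, -0.2, 0.7]
width: 0.0001
{'pos': array([0.6206, 0.0745, 0.2003]), 'units': array([ 2.57,  0.05, -0.01]), 'yaw': np.float64(-108.8), 'F': array([ 0.3, -0.2,  0.7]), 't': 11.62, 'tilt': array([-0.002,  0.   , -1.   ])}
```

```bash
python3 -m handwheel '[{"xyz":[0.8,0,0],"rotation":[0,0,0],"jaw":0},{"xyz":[0.8,0,0],"rotation":[0,0,0],"jaw":0},{"xyz":[0.6,0,0],"rotation":[0,0,0],"jaw":0},{"xyz":[0.3,0,0],"rotation":[0,0,0],"jaw":0},{"xyz":[0.05,0.15,0],"rotation":[0,0,0],"jaw":0},{"xyz":[0,0.1,0],"rotation":[0,0,0],"jaw":0},{"xyz":[0,0,0],"rotation":[0,0,0],"jaw":0}]'
python3 - <<'E'
from h import *
print(goto(*tgt(-18,off=.0215)))
print(goto(*tgt(-27.5,off=.0215)))
fin('pics/f8.png',(-18,-27.5))
E
```

```text
clock: 12.5
eef_pos: [0.6178, 0.0597, 0.075]
tool_rot: [-2.043, 0.342, 2.04]
ft_force: [0.7, -0.3, 0.5]
width: 0.0
{'pos': array([0.6178, 0.0597, 0.075 ]), 'units': array([0.06, 0.16, 0.03]), 'yaw': np.float64(-109.0), 'F': array([ 0.7, -0.3,  0.5]), 't': 12.5, 'tilt': array([ 0.002, -0.   , -1.   ])}
{'pos': array([0.6178, 0.0597, 0.075 ]), 'units': array([ 0.06,  0.36, -0.03]), 'yaw': np.float64(-109.0), 'F': array([ 0.7, -0.3,  0.5]), 't': 12.5, 'tilt': array([ 0.002, -0.   , -1.   ])}
```

View pics/f8.png

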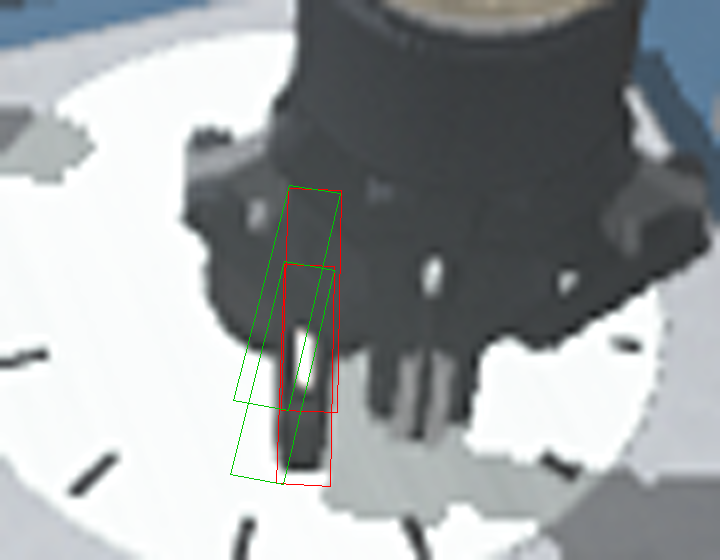

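```bash
python3 -m handwheel '[{"xyz":[0.05,0.12,0],"rotation":[0,0,0],"jaw":0},{"xyz":[0,0.06,-0.01],"rotation":[0.4,0,0],"jaw":0},{"xyz":[0,0.06,-0.02],"rotation":[0.4,0,0],"jaw":0},{"xyz":[0,0,0],"rotation":[0,0,0],"jaw":0}]'
python3 - <<'E'
from h import *
print(goto(*tgt(-27.5,off=.0215)))
fin('pics/f9.png',(-18,-27.5))
E
```

```text
clock: 13.05
eef_pos: [0.6147, 0.0484, 0.0713]
tool_rot: [-1.992, 0.421, 1.992]
ft_force: [0.6, 0.1, 0.0]
width: -0.0001
{'pos': array([0.6147, 0.0484, 0.0713]), 'units': array([-0.01,  0.12, -0.03]), 'yaw': np.float64(-113.9), 'F': array([0.6, 0.1, 0. ]), 't': 13.05, 'tilt': array([ 0., -0., -1.])}
```

View pics/f9.png

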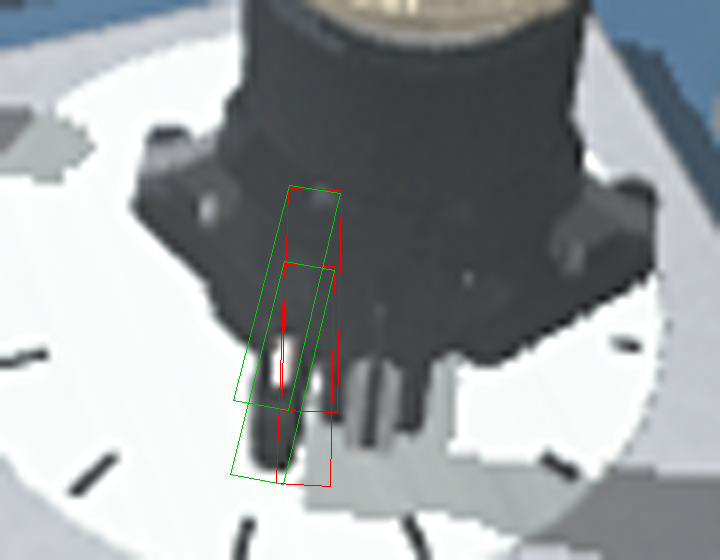

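```bash
python3 -m handwheel '[{"xyz":[0,0.06,-0.02],"rotation":[0.4,0,0],"jaw":0},{"xyz":[0,0.04,-0.01],"rotation":[0.2,0,0],"jaw":0},{"xyz":[0,0,0],"rotation":[0,0,0],"jaw":0}]'
python3 - <<'E'
from h import *
print(goto(*tgt(-27.5,off=.0215)))
fin('pics/f10.png',(-27.5,))
E
```

```text
clock: 13.48
eef_pos: [0.6139, 0.0433, 0.0713]
tool_rot: [-1.955, 0.477, 1.955]
ft_force: [0.2, -0.8, -0.3]
width: 0.0004
{'pos': array([0.6139, 0.0433, 0.0713]), 'units': array([-0.01,  0.02, -0.  ]), 'yaw': np.float64(-117.4), 'F': array([ 0.2, -0.8, -0.3]), 't': 13.47, 'tilt': array([-0., -0., -1.])}
```

View pics/f10.png

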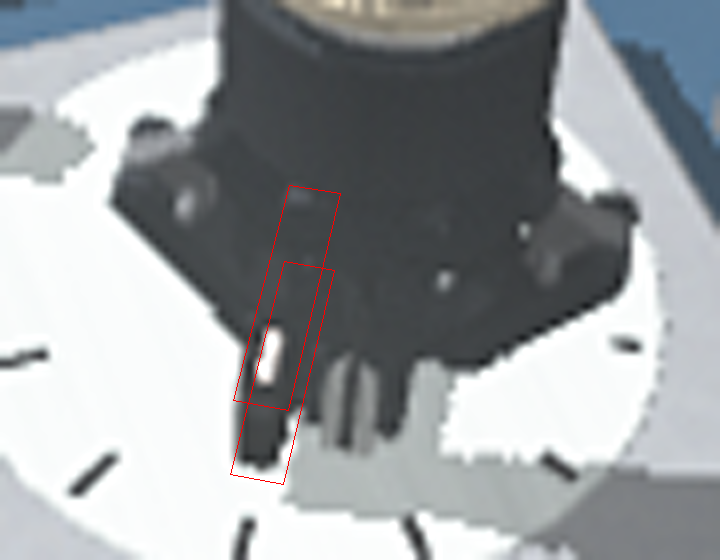

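```bash
python3 -m handwheel '[{"xyz":[0,-0.2,0],"rotation":[0,0,0],"jaw":0},{"xyz":[-0.5,-0.2,0],"rotation":[0,0,0],"jaw":0},{"xyz":[-0.8,0,0],"rotation":[0,0,0],"jaw":0},{"xyz":[-0.8,0,0],"rotation":[0,0,0],"jaw":0},{"xyz":[-0.4,0,0],"rotation":[0,0,0],"jaw":0},{"xyz":[0,0,0],"rotation":[0,0,0],"jaw":0}]'
python3 - <<'E'
from h import *
print(goto(.552,-.25,.2)); fin('pics/f11.png',(-27.5,))
E
```

```text
clock: 14.28
eef_pos: [0.6242, 0.0623, 0.198]
tool_rot: [-1.958, 0.473, 1.952]
ft_force: [0.7, -0.5, -1.1]
width: -0.0001
{'pos': array([0.6242, 0.0623, 0.198 ]), 'units': array([-0.05,  6.21, -1.58]), 'yaw': np.float64(-117.3), 'F': array([ 0.7, -0.5, -1.1]), 't': 14.28, 'tilt': array([ 0.003,  0.001, -1.   ])}
```

View pics/f11.png

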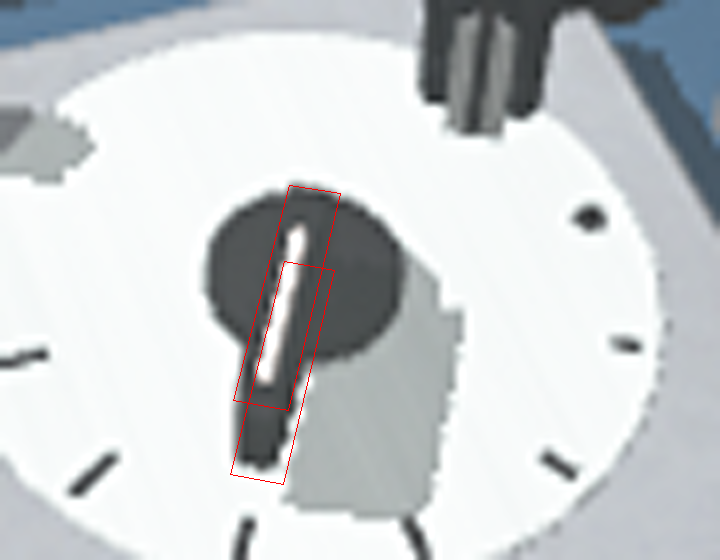

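The lever now points at bar 4 in this view. I'll confirm it from the top camera with the hand moved clear.

```bash
python3 -m handwheel '[{"xyz":[0,0.88,-0.22],"rotation":[0,0,0],"jaw":0},{"xyz":[0,0.88,-0.22],"rotation":[0,0,0],"jaw":0},{"xyz":[0,0.88,-0.22],"rotation":[0,0,0],"jaw":0},{"xyz":[0,0.88,-0.22],"rotation":[0,0,0],"jaw":0},{"xyz":[0,0.88,-0.22],"rotation":[0,0,0],"jaw":0},{"xyz":[0,0.88,-0.22],"rotation":[0,0,0],"jaw":0},{"xyz":[0,0.88,-0.22],"rotation":[0,0,0],"jaw":0},{"xyz":[0,0,0],"rotation":[0,0,0],"jaw":0}]'
python3 - <<'E'
from h import *
print(goto(.5515,-.1575,.08)); fin('pics/t10.png',(-27.5,),name='top',x0=190,y0=135,w=110,h=90,k=7)
E
```

```text
clock: 15.32
eef_pos: [0.5477, -0.2518, 0.195]
tool_rot: [-1.95, 0.484, 1.954]
ft_force: [-0.5, 0.1, -0.5]
width: -0.0
{'pos': array([ 0.5477, -0.2518,  0.195 ]), 'units': array([ 2.3 , -1.71,  0.81]), 'yaw': np.float64(-117.7), 'F': array([-0.5,  0.1, -0.5]), 't': 15.32, 'tilt': array([-0.003, -0.001, -1.   ])}
```

View pics/t10.png

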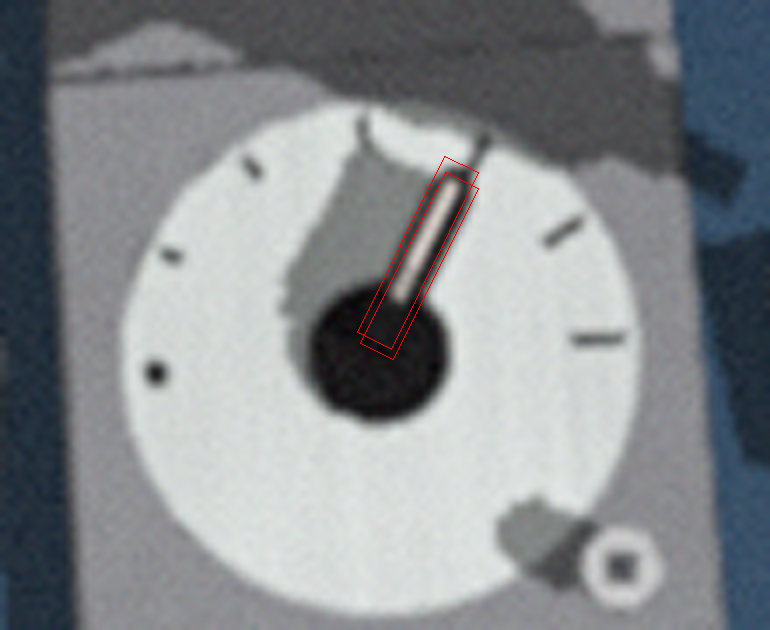

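The lever matches the speed 4 model within about 1° from the top camera. Bar 4's inner end is at (480,155) in the crop, in line with the lever, and the socket hasn't moved. Next is the grey start button.

```bash
python3 -m handwheel '[{"xyz":[0,-0.6,0.3],"rotation":[0,0,0],"jaw":0},{"xyz":[0,-0.6,0.3],"rotation":[0,0,0],"jaw":0},{"xyz":[0.5,-0.5,0.2],"rotation":[0,0,0],"jaw":0},{"xyz":[0.8,0,0],"rotation":[0,0,0],"jaw":0},{"xyz":[0.5,0,0],"rotation":[0,0,0],"jaw":0},{"xyz":[0,0,0],"rotation":[0,0,0],"jaw":0}]'
python3 - <<'E'
from h import *
print(goto(.5515,-.1575,.066)); c=snap('scene'); crop(c,145,160,90,90,7,'pics/b1.png')
E
```

```text
clock: 16.12
eef_pos: [0.5522, -0.1515, 0.1041]
tool_rot: [-1.951, 0.474, 1.961]
ft_force: [0.2, -0.7, 0.5]
width: 0.0001
{'pos': array([ 0.5522, -0.1515,  0.1041]), 'units': array([ 0.76,  0.11, -0.05]), 'yaw': np.float64(-117.2), 'F': array([ 0.2, -0.7,  0.5]), 't': 16.12, 'tilt': array([-0.005,  0.002, -1.   ])}
```

View pics/b1.png

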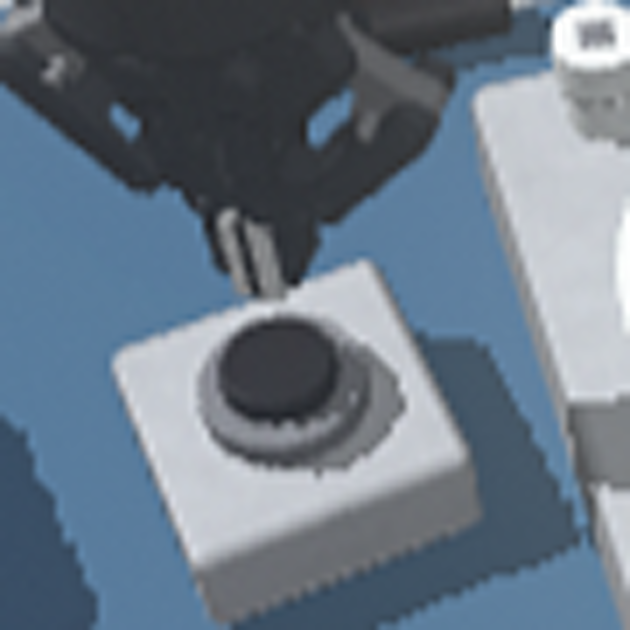

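```bash
python3 -m handwheel '[{"xyz":[0.3,0.11,-0.05],"rotation":[0,0,0],"jaw":0},{"xyz":[0.3,0,0],"rotation":[0,0,0],"jaw":0},{"xyz":[0.12,0,0],"rotation":[0,0,0],"jaw":0},{"xyz":[0,0,0],"rotation":[0,0,0],"jaw":0}]'
python3 - <<'E'
from h import *
print(goto(.5515,-.1575,.056)); c=snap('scene'); crop(c,145,160,90,90,7,'pics/b2.png')
E
```

```text
clock: 16.68
eef_pos: [0.5528, -0.1596, 0.0698]
tool_rot: [-1.954, 0.476, 1.956]
ft_force: [0.0, 0.1, 0.1]
width: 0.0
{'pos': array([ 0.5528, -0.1596,  0.0698]), 'units': array([ 0.28, -0.03,  0.04]), 'yaw': np.float64(-117.4), 'F': array([0. , 0.1, 0.1]), 't': 16.68, 'tilt': array([-0.001,  0.   , -1.   ])}
```

View pics/b2.png

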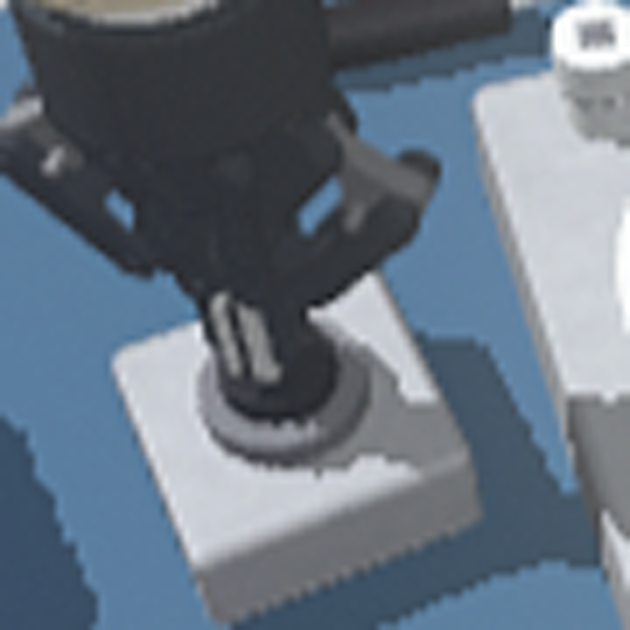

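```bash
python3 -m handwheel '[{"xyz":[0.1,-0.03,0.03],"rotation":[0,0,0],"jaw":0},{"xyz":[0.08,0,0],"rotation":[0,0,0],"jaw":0},{"xyz":[0.05,0,0],"rotation":[0,0,0],"jaw":0},{"xyz":[0,0,0],"rotation":[0,0,0],"jaw":0}]'; python3 -m handwheel '[{"xyz":[0.04,0,0],"rotation":[0,0,0],"jaw":0},{"xyz":[0,0,0],"rotation":[0,0,0],"jaw":0}]'
```

```text
clock: 17.23
eef_pos: [0.5526, -0.1574, 0.0588]
tool_rot: [-1.955, 0.475, 1.955]
ft_force: [-1.0, 2.9, 3.2]
width: -0.0001
clock: 17.48
eef_pos: [0.5526, -0.1574, 0.0569]
tool_rot: [-1.955, 0.475, 1.955]
ft_force: [-0.6, 3.6, 3.6]
width: -0.0002
```

```bash
python3 -m handwheel '[{"xyz":[0.03,0,0],"rotation":[0,0,0],"jaw":0},{"xyz":[0,0,0],"rotation":[0,0,0],"jaw":0}]'; python3 -m handwheel '[{"xyz":[0.02,0,0],"rotation":[0,0,0],"jaw":0},{"xyz":[0,0,0],"rotation":[0,0,0],"jaw":0}]'
```

```text
clock: 17.73
eef_pos: [0.5527, -0.1574, 0.056]
tool_rot: [-1.955, 0.475, 1.954]
ft_force: [-1.9, 3.3, 12.7]
width: 0.0002
clock: 17.98
eef_pos: [0.5527, -0.1575, 0.0558]
tool_rot: [-1.956, 0.475, 1.954]
ft_force: [-4.9, 4.3, 21.1]
width: 0.0001
```

The force rose sharply at z = 0.056, so the button is fully down (21 N on the fingertip). Now I'll release and lift.

```bash
python3 -m handwheel '[{"xyz":[-0.1,0,0],"rotation":[0,0,0],"jaw":0},{"xyz":[-0.2,0,0],"rotation":[0,0,0],"jaw":0},{"xyz":[-0.6,0,0],"rotation":[0,0,0],"jaw":0},{"xyz":[-0.8,0,0],"rotation":[0,0,0],"jaw":0},{"xyz":[-0.8,0,0],"rotation":[0,0,0],"jaw":0},{"xyz":[0,0.6,-0.2],"rotation":[0,0,0],"jaw":0},{"xyz":[0,0.8,-0.2],"rotation":[0,0,0],"jaw":0},{"xyz":[0,0.6,-0.2],"rotation":[0,0,0],"jaw":0},{"xyz":[0,0,0],"rotation":[0,0,0],"jaw":0},{"xyz":[0,0,0],"rotation":[0,0,0],"jaw":0}]'
python3 - <<'E'
from h import *
print(goto(.55,-.25,.2)); fin('pics/e1.png',(-27.5,),name='top',x0=190,y0=135,w=110,h=90,k=7)
c=snap('scene'); cv2.imwrite('pics/e2.png',c['frame'])
a=cv2.imread('pics/e1.png'); b=cv2.resize(c['frame'][140:300,140:400],None,fx=2.4,fy=2.4); cv2.imwrite('pics/e2.png',b)
E
```

```text
clock: 19.23
eef_pos: [0.5331, -0.2598, 0.1792]
tool_rot: [-1.954, 0.476, 1.955]
ft_force: [-0.4, 0.1, 1.0]
width: 0.0001
{'pos': array([ 0.5331, -0.2598,  0.1792]), 'units': array([-0.42, -0.33, -0.21]), 'yaw': np.float64(-117.4), 'F': array([-0.4,  0.1,  1. ]), 't': 19.23, 'tilt': array([-0.   ,  0.001, -1.   ])}
```

View pics/e1.png

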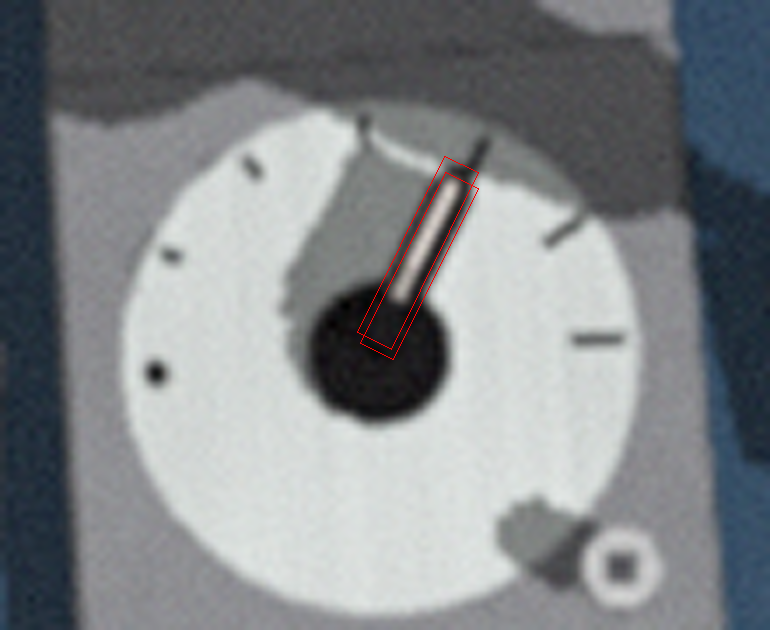

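View pics/e2.png

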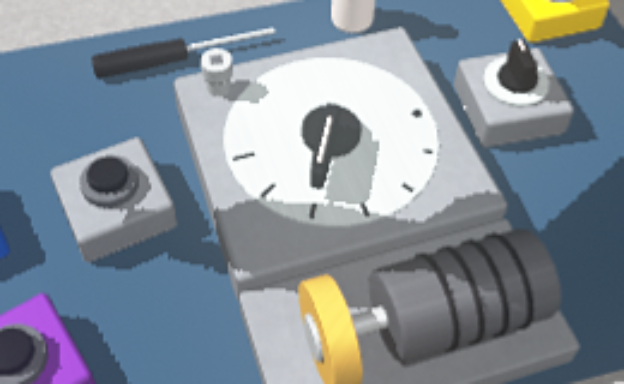

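The lever rests at bar 4 and the button is back up. The bottle, socket, screwdriver and timer are where they were, and the arm touches nothing. Handing the job in.

Run:
```python
from h import *
print(env.job_done())
```

```text
the job is handed in; nothing more can be done
None
```

The lever is at speed 4, and after that I pressed the grey start button fully down and let it come back up. I handed the job in after about 19 s on the robot's clock.

- **Lever:** I pushed it clockwise from speed 2 to speed 4 with the shut fingertips; the highest force I read while pushing was about 5 N. The last top view has it in line with bar 4, within about 1°.
- **Start button:** It bottomed out at z ≈ 0.056 m, where the force rose sharply to 21 N. The scene view afterwards shows it up again.
- **Rest of the scene:** The timer knob, bottle, socket and screwdriver look to be where they were. The arm was clear of everything at hand-in.

**Where it disagreed:** The lever did not jump fully into each click as described. After passing halfway it rested about 6° short of speed 3 and about 9° short of speed 4. I went back and pushed it gently onto mark 4, and it stayed there through the later views. The contact also showed the shut fingers are about 14.5 mm thick to each side of their centre line, where I had first guessed 6.5 mm.

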